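Present a findings jar to the code reader and index the reader one hole closer

TASK

Turn the amber jar on its round pad so that its code label (under the red stripe on the lid) squarely faces the red window of the black reader, and let go of the jar. Then pull up the orange lock plunger, slide the blue tube section with the reader one hole towards the jar, and let the pin drop fully home in that hole. Finish while still holding the orange knob with the pin fully home; leave the jar standing on its pad and the pliers, file and tin where they are.

Things in the scene. Friction and masses are not known exactly. Their poses are not given: they have to be found in the camera images.
- stand: Fixed indexing stand: grey base plate 320 x 100 x 8 mm carrying a 24 mm square aluminium tube along its x axis (tube top 46 mm above the work surface) and the jar's pad. Origin: underside of the base, on the tube's centre line; +x runs along the tube towards the jar, z up. The tube has three lock holes in its top, at x = -119, -83 and -47 mm.
- pad (a point): Centre of the top of the round black rubber pad (72 mm across), 12 mm above the work surface, at x = 105 mm, y = 0 of the stand.
- jar: Loose amber jar, white lid: a straight cylinder 48 mm across, 85 mm tall, about 160 g, upright on the pad within 6 mm of its centre, turned at random. Origin: centre of its underside. Its own -x side carries the white code label; a red stripe on the lid runs from the centre to the rim above the label. With the label facing the reader, its x axis points as the stand's does.
- label (a point): Centre of the code label on the jar's side, 24 mm from the jar's axis towards the jar's -x and 45 mm above its underside.
- section (a joint): Travel in m of the blue sliding tube section (60 x 36 x 36 mm) along the stand's +x: about 0 at the start (pin in the middle hole), 0.036 at the next hole towards the jar; stops at -0.045 and 0.048. It carries reader, plunger and small yellow pointers beside the pin. Slides with about 1.5 N of friction when the pin is clear; locked, with 1.3 mm of play each way, when the pin is in.
- reader_window (a point): Centre of the red window on the front (+x of the stand) of the black reader, a box 62 x 44 x 36 mm whose top is 88 mm above the work surface. It moves with the section: 61 mm from the jar's wall at the start, 25 mm at the next hole.
- plunger (a joint): Height of the lock plunger in m: 0 = pin fully home in a hole, grows as it is pulled up, stop at 0.016. The pin has an 8 mm shank with a round tip and is clear of the tube at 0.010. A spring pulls it down with 4 N at 0 and 8 N at 0.016; let down between holes it rides on the tube, and drops into a hole that it comes over.
- knob: Orange knob of the plunger, an upright cylinder 22 mm across and 30 mm tall. Origin: centre of its underside, on the pin's axis, 64 mm above the work surface when the pin is home; a steel neck 18 mm across lies 3 mm below it, and the section's flat top 12 mm below it. The reader's back starts 41 mm from its axis towards the jar (stand +x).
- knob_top (a point): Centre of the knob's top, 94 mm above the work surface when the pin is home.
- pliers: Bystander: red-handled pliers, 125 mm long, lying on the bench. Leave alone.
- file: Bystander: flat file with a wooden handle, 215 mm long, lying on the bench. Leave alone.
- tin: Bystander: round tin, 54 mm across, 24 mm high. Leave alone.
- next_hole (a point): Mouth of the lock hole to go to, in the tube's top, 46 mm above the work surface, hidden under the section at the start. Holes are 36 mm apart and 10.5 mm long. Painted ticks on the base plate beside the tube mark the holes: two yellow ones, and a red one for this hole, the nearest to the jar.

How it is judged:
On the way, in this order (a step that is already met when the one before it is completed fails the run):
1. the jar is turned so that its label faces the reader, and let go (angle between the x axis of jar and the x axis of stand, either way round below 0.26 rad and x of label in the frame of stand below 0.098 m and contact force between the fingers and jar below 0.2 N), for 0.2 s.
2. the plunger is pulled up clear of the hole (value of joint plunger above 0.0085 m), for 0.1 s.
3. the section is in line with the next hole and the pin is home in it (value of joint section between 0.0325 and 0.0395 m and value of joint plunger below 0.003 m), for 0.2 s.
At the end, for the whole second after the job is handed in: Section within 3.5 mm of 36 mm, pin home (plunger within 3 mm of 0), gripper still holding the knob (over 2 N). Jar untouched, upright, within 15 mm of the pad's centre, label facing the reader within 15 degrees. Pliers, file and tin not moved over 25 mm (all of step 1 and all of step 3 and contact force between the fingers and knob above 2 N and angle between jar's own z axis and vertical below 0.1 rad and distance between jar and pad below 0.015 m and linear speed of jar below 0.02 m/s); the arm keeps its last pose, push and grip.
It fails at once if the jar is tipped (angle between jar's own z axis and vertical above 0.4 rad).
It fails at once if the pliers, file or tin are disturbed (more than 25 mm) (distance of any of pliers, file, tin from where it was at the start of the episode above 0.025 m).
It also fails if it takes over 58 s, if anything falls off the work surface, if the arm or the gripper's body presses on something with over 40 N, if the wrist force passes 120 N, or if a joint passes its speed limit or range.

ROBOT

A 6-joint arm with a two-finger parallel gripper is mounted at the origin on the work surface. World frame = base frame: x ahead of the robot, y to its left, z up, the work surface at z = 0. Lengths are in m, angles in rad, forces in N, time in s.
With the tool pointing down it reaches from about 0.275 to 0.725 m from the base axis. Payload 5.6 kg.
Tool frame: the origin (TCP) lies between the finger pads; the fingertips stand 25 mm ahead of it and the grasp point (between the pads) lies 6 mm ahead of it (ctrl.nose_length is the distance from the TCP to the fingertips, in m); z points along the fingers, y is the line along which they close (so a half turn about z gives the same grasp; the last joint's range is limited). The gripper opens to 85 mm and grips with 20 to 120 N. Pads are 22 mm wide; open, the fingers measure 114 mm over their backs; the gripper's body (76 mm by 85 mm) begins 54 mm behind the grasp point. The pads swing forward as they close: fully open they stand 13 mm farther back than shut.
Start: joints at [1.62, 0.255, 0.108, 0, -1.424, -0.285], TCP at [0.128, 0.535, 0.256] pointing down, gripper open.
Joint ranges: [-2.95, 2.95], [-1.21, 1.97], [-1.09, 1.5], [-2.87, 1.71], [-2.94, -0.07], [-3.05, 3.05]. Speed limits (rad/s): [2.57, 2.57, 3.14, 3.14, 3.14, 3.14].

INTERFACE

Orientations are given as a unit quaternion [x, y, z, w].
In Python, from plant import ctrl gives the robot as it stands. The module is installed in compiled form; this text tells all that it offers.
- The arm moves only by the shell command python3 -m creep 'ROWS' [FORCE]. ROWS is JSON, a list of rows, each a list of 7 numbers: the shift along the world's x, y, z each as a share of 0.3 m, from -1 to 1, then the turn, a rotation vector about the world's x, y, z each as a share of 0.5 rad, from -1 to 1, then the gripper's target within -1 to 1 (fully open at 1, half-way at 0, shut at -1). In form: [[dx, dy, dz, wx, wy, wz, jaw], ...]. A call has exactly 10 rows; each row is the pose to reach, as a shift and turn from the pose commanded when the call began; what a row does not reach only later rows make up. A row lasts 1/10 s, in which the tool goes at most 50 mm and 8.59 degrees, less where a joint would pass 70% of its speed; a pose out of reach is approached as far as the arm can. A call with a number of a shift or a turn outside -1 to 1 is refused whole. A call with a gripper value outside its range is refused whole. The fingers move at their own pace and stop on an object; FORCE is the grip in N (left out, the last holds). Time passes only in rows, so rows that repeat a pose let the fingers close, or fill a call up. It gives the time, the measured TCP pose, the force, the opening and the grip force at its end, in the units of the state.
- ctrl.get_obs(): the state, without advancing time (a new reading comes with each control period).
- ctrl.snapshot(name): name is "scene" or "side" or "wrist"; returns a dict with "img" (400x640x3 uint8, red, green, blue), "range_z" (400x640 float32, m along the optical axis (not along the pixel's ray), 0 where there is no reading), "fov_y" (degrees; the focal length in pixels is half the picture's height over the tangent of half this angle, whatever the lens; pixels are square), "cx", "cy" (the principal point, pixels), "D" ([k1, k2, p1, p2, k3] as OpenCV has them; the pictures are not rectified), "cam_to_world" (4x4, takes a point from camera to world coordinates). Camera axes: x right, y down, z forward; pixel columns grow to the right and rows downward; lengths in m; the calibration is good to about 2 mm. A picture is of the moment at which its call begins.
- ctrl.finish_job(): hands the job in; it is judged then, once.
Trained networks look in a picture, given as the dict that the camera call returned (one of the last four; its "shot" number tells which), for a name from the list of things; names that differ only in an ending like _2 or _b are one class to them, and where a whole thing is asked for, a point or a joint stands for the part that bears it (a point fixed in the world has none). Each returns a list of dicts, best first, with "conf" (0 to 1); they miss things now and then, are a little off and sometimes report something else, mostly with a low value. They report only what shows in the picture. A call takes as long as a camera call.
- ctrl.silhouettes(picture, name): "region" (400x640 bool, what is visible of it) and "bbox" ([centre column, centre row, width, height] in pixels, round what is visible of it).
The state is a dict: "t": time; "joint_positions": joint angles; "qvel": joint speeds; "joint_torque": joint torques, N m; "tcp_pos": TCP position; "tool_rot": TCP orientation; "contact_force": force on the tool from outside, world axes, zero at the start; "wrist_torque": the same for the moment, N m; "gripper_width": finger opening in m; "grip_force": force on a finger pad.
Only numpy, scipy, OpenCV 4.12 (cv2) and the standard library are available. Lean on these libraries where they do the work, as an engineer would, in place of code of your own. Each camera call takes 0.05 s, during which the arm holds its last target. There are 200 camera calls.

## Working session

There is one attempt and no reset: what is moved stays moved. The work goes in short steps, Python scripts to look and compute and a shell command to move; the robot and the scene stay as the last step left them, time stands still between calls to the robot, and variables do not carry over. Pictures are saved under pics/ and viewed, at most 10 in all, crops included, and the job is handed in when it is done.

```bash
mkdir -p pics; cat > h.py <<'E'
import numpy as np,cv2
from plant import ctrl
def K(s):
    f=200/np.tan(np.radians(s["fov_y"])/2); return np.array([[f,0,s["cx"]],[0,f,s["cy"]],[0,0,1.]])
def pts(s,mask):
    v,u=np.nonzero(mask&(s["range_z"]>0)); z=s["range_z"][v,u]
    n=cv2.undistortPoints(np.stack([u,v],1).astype(float)[:,None],K(s),np.array(s["D"],float))[:,0]
    P=np.c_[n*z[:,None],z]; T=np.array(s["cam_to_world"]); return P@T[:3,:3].T+T[:3,3]
def proj(s,P):
    T=np.linalg.inv(np.array(s["cam_to_world"])); P=np.atleast_2d(P)@T[:3,:3].T+T[:3,3]
    return cv2.projectPoints(P,np.zeros(3),np.zeros(3),K(s),np.array(s["D"],float))[0][:,0]
def save(s,n): cv2.imwrite("pics/"+n,s["img"][:,:,::-1])
E
python3 - <<'E'
from h import *
o=ctrl.get_obs();print(o["t"],o["tcp_pos"],o["tool_rot"],o["gripper_width"],ctrl.nose_length)
ims=[]
for c in ["scene","side","wrist"]:
    s=ctrl.snapshot(c); ims.append(s["img"])
    print(c,np.array(s["cam_to_world"])[:3,3].round(3))
    for n in ["jar","knob","stand","section","reader_window","pliers","file","tin"]:
        for d in ctrl.silhouettes(s,n)[:2]:
            if d["conf"]<.3: continue
            P=pts(s,d["region"])
            if len(P): print(n,round(d["conf"],2),np.round(d["bbox"]),np.median(P,0).round(3),P.min(0).round(3),P.max(0).round(3))
a=np.vstack([np.hstack(ims[:2]),np.hstack([ims[2],ims[2]*0])])
cv2.imwrite("pics/a.png",cv2.resize(a,(800,500),interpolation=cv2.INTER_AREA)[:,:,::-1])
E
```

```text
0.0 [0.12832351 0.53436956 0.25540165] [ 9.93053159e-01 -1.17662875e-01 -8.04022188e-05  9.29663642e-04] 0.08535195490057662 0.025
scene [0.926 0.379 0.732]
jar 0.86 [299. 173.  28.  49.] [ 0.477 -0.015  0.073] [ 0.367 -0.113 -0.005] [0.491 0.001 0.099]
knob 0.55 [204. 198.  11.  22.] [ 0.635 -0.102  0.087] [ 0.577 -0.19  -0.003] [ 0.643 -0.095  0.095]
stand 0.93 [247. 213. 168.  86.] [ 0.594 -0.071  0.008] [ 0.41  -0.187 -0.005] [0.73  0.04  0.095]
reader_window 0.89 [230. 198.  66.  58.] [ 0.601 -0.084  0.067] [ 0.535 -0.169 -0.004] [ 0.66  -0.042  0.095]
pliers 0.97 [255. 282.  75.  32.] [0.673 0.046 0.009] [ 0.624 -0.014 -0.002] [0.73  0.096 0.014]
pliers 0.33 [330. 236.  31.  31.] [0.514 0.097 0.022] [ 0.47   0.055 -0.004] [0.536 0.121 0.026]
file 0.63 [242. 160.  99.  28.] [ 0.518 -0.187  0.012] [ 0.393 -0.234 -0.002] [ 0.578 -0.117  0.021]
tin 0.82 [333. 236.  31.  30.] [0.514 0.097 0.022] [ 0.483  0.067 -0.   ] [0.536 0.121 0.026]
tin 0.63 [240. 162.  97.  28.] [ 0.519 -0.189  0.013] [ 0.396 -0.225 -0.004] [ 0.577 -0.117  0.021]
side [0.258 0.491 0.415]
jar 0.84 [362. 203.  3
[... 213 characters left out ...]
55  -0.054  0.009] [ 0.399 -0.23  -0.003] [0.731 0.043 0.094]
section 0.72 [317. 163.  50.  46.] [ 0.581 -0.073  0.072] [ 0.528 -0.228 -0.001] [ 0.689 -0.041  0.094]
reader_window 0.68 [319. 164.  50.  48.] [ 0.581 -0.074  0.071] [ 0.528 -0.236 -0.003] [ 0.693 -0.041  0.094]
reader_window 0.45 [336. 193. 131. 114.] [ 0.551 -0.054  0.01 ] [ 0.4   -0.228 -0.003] [0.721 0.042 0.094]
pliers 0.74 [246. 214.  32.  43.] [0.663 0.052 0.009] [ 0.62  -0.013 -0.003] [0.726 0.098 0.012]
file 0.74 [386. 184.  66.  50.] [ 0.485 -0.173  0.012] [ 0.389 -0.223 -0.002] [ 0.574 -0.113  0.021]
tin 0.59 [308. 250.  36.  33.] [0.5   0.104 0.022] [ 0.479  0.068 -0.002] [0.53  0.124 0.025]
wrist [0.201 0.518 0.373]
```

View pics/a.png

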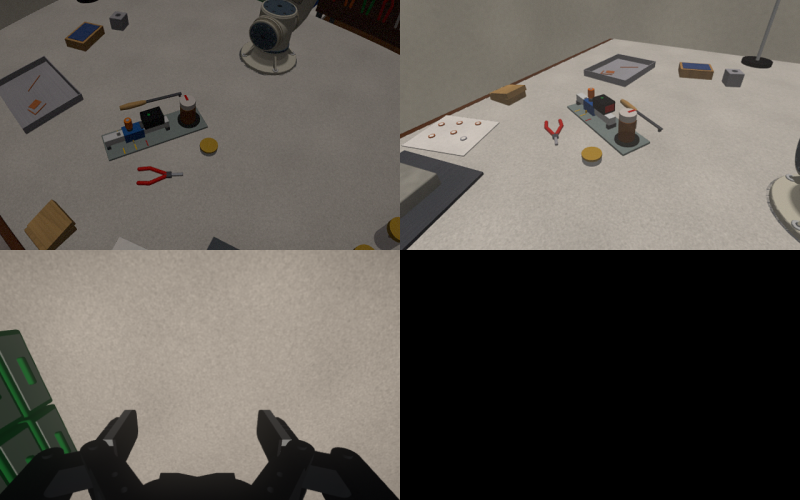

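The jar is at full-size px (299,173) in the scene view and the knob at (204,198). The stand's +x runs from the knob towards the jar, about 152° in the world. Next I take a closer look from above.

```bash
python3 -m creep '[[0.15,-0.2,0.1,0,0,0,1],[0.2,-0.35,0.1,0,0,0,1],[0.3,-0.5,0.1,0,0,0,1],[0.4,-0.65,0.1,0,0,0,1],[0.48,-0.8,0.1,0,0,0,1],[0.57,-0.95,0.1,0,0,0,1],[0.57,-0.95,0.1,0,0,0,1],[0.57,-0.95,0.1,0,0,0,1],[0.57,-0.95,0.1,0,0,0,1],[0.57,-0.95,0.1,0,0,0,1]]' && python3 -m creep '[[0.1,-0.15,0,0,0,0,1],[0.2,-0.3,0,0,0,0,1],[0.28,-0.45,0,0,0,0,1],[0.35,-0.6,0,0,0,0,1],[0.45,-0.75,0,0,0,0,1],[0.55,-0.9,0,0,0,0,1],[0.57,-0.95,0,0,0,0,1],[0.57,-0.95,0,0,0,0,1],[0.57,-0.95,0,0,0,0,1],[0.57,-0.95,0,0,0,0,1]]'
cat > look.py <<'E'
from h import *
import sys
s=ctrl.snapshot("wrist"); save(s,sys.argv[1]); print(ctrl.get_obs()["t"])
A=pts(s,np.ones((400,640),bool)); col=s["img"][s["range_z"]>0].astype(int)
near=lambda P,c,r:np.hypot(P[:,0]-c[0],P[:,1]-c[1])<r
for n in ["jar","knob","tin","reader_window"]:
    for d in ctrl.silhouettes(s,n)[:1]:
        P=pts(s,d["region"]); zt=np.percentile(P[:,2],97); T=P[abs(P[:,2]-zt)<.004][:,:2]
        c,r=cv2.minEnclosingCircle(T.astype(np.float32)); print(n,d["conf"],np.round(d["bbox"]),"ztop",zt.round(4),"ctr",np.round(c,4),"r",round(r,4),"mean",T.mean(0).round(4))
        if n=="jar": jc=T.mean(0); jm=d["region"]
        if n=="knob": kc=T.mean(0)
red=(col[:,0]>110)&(col[:,0]>2*col[:,1])&(col[:,0]>2*col[:,2])
R=A[red&near(A,jc,.026)&(A[:,2]>.088)]
v=R[:,:2].mean(0)-jc; st=jc-kc
print("stripe n",len(R),R.mean(0).round(4),"ang",np.degrees(np.arctan2(v[1],v[0])).round(1),"stand x ang",np.degrees(np.arctan2(st[1],st[0])).round(1),"dist",np.linalg.norm(st).round(4))
E
python3 look.py b.png
```

```text
t: 2.35
tcp_pos: [0.2993, 0.2503, 0.2863]
tool_rot: [0.993, -0.117, -0.0, -0.0]
contact_force: [-0.8, 0.5, -0.4]
gripper_width: 0.0853
grip_force: 0.0
t: 3.35
tcp_pos: [0.4704, -0.0339, 0.2862]
tool_rot: [0.993, -0.117, -0.0, -0.0]
contact_force: [-0.2, -0.5, -0.7]
gripper_width: 0.0857
grip_force: 0.0
3.4
jar 0.57 [311. 178.  53.  60.] ztop 0.0975 ctr [ 0.463  -0.0254] r 0.0243 mean [ 0.464  -0.0253]
tin 0.77 [206. 158.  49.  45.] ztop 0.0246 ctr [0.5065 0.0932] r 0.0269 mean [0.5071 0.0925]
reader_window 0.95 [337.  52.  65. 103.] ztop 0.0883 ctr [ 0.5655 -0.0747] r 0.0358 mean [ 0.5659 -0.0755]Traceback (most recent call last):
  File "look.py", line 14, in <module>
    v=R[:,:2].mean(0)-jc; st=jc-kc
                                ^^
NameError: name 'kc' is not defined. Did you mean: 'c'?
```

View pics/b.png

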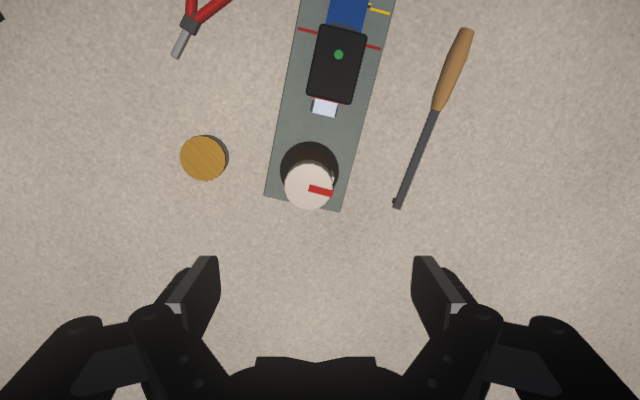

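The lid is at px (309,186), with its stripe pointing right to (320,190), about 90° from the reader direction. The knob is out of the picture above, so I shift to see both.

```bash
python3 -m creep '[[0.13,-0.05,0,0,0,0,1],[0.25,-0.1,0,0,0,0,1],[0.3,-0.15,0,0,0,0,1],[0.3,-0.15,0,0,0,0,1],[0.3,-0.15,0,0,0,0,1],[0.3,-0.15,0,0,0,0,1],[0.3,-0.15,0,0,0,0,1],[0.3,-0.15,0,0,0,0,1],[0.3,-0.15,0,0,0,0,1],[0.3,-0.15,0,0,0,0,1]]'
python3 look.py c.png
```

```text
t: 4.6
tcp_pos: [0.5603, -0.0801, 0.2865]
tool_rot: [0.993, -0.117, 0.0, -0.0]
contact_force: [-0.7, -0.5, -0.6]
gripper_width: 0.0856
grip_force: 0.0
4.65
jar 0.71 [290. 261.  51.  66.] ztop 0.0974 ctr [ 0.4636 -0.0252] r 0.0243 mean [ 0.4647 -0.0255]
knob 0.65 [328.  99.  23.  25.] ztop 0.0948 ctr [ 0.6298 -0.1074] r 0.0107 mean [ 0.6298 -0.1074]
tin 0.86 [192. 231.  47.  39.] ztop 0.0246 ctr [0.5069 0.0932] r 0.0269 mean [0.5077 0.0927]
reader_window 0.75 [313. 137.  67. 136.] ztop 0.0935 ctr [ 0.6071 -0.0978] r 0.0352 mean [ 0.6296 -0.1073]
stripe n 113 [ 0.4576 -0.0358  0.0969] ang -124.5 stand x ang 153.6 dist 0.1843
```

View pics/c.png

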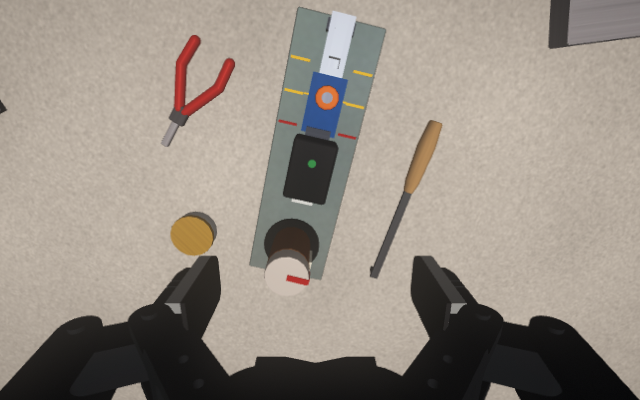

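The knob is at px (328,99) and the jar lid at (288,276), with its stripe running right and slightly down. I refine the stripe and stand directions.

```bash
python3 - <<'E'
from h import *
o=ctrl.get_obs();print(o["joint_positions"])
s=ctrl.snapshot("wrist")
A=pts(s,np.ones((400,640),bool)); col=s["img"][s["range_z"]>0].astype(int)
jc=np.array([.4636,-.0253])
m=(np.hypot(*(A[:,:2]-jc).T)<.03)&(A[:,2]>.09)
L=A[m];print("lid",len(L),L[:,2].mean(),cv2.minEnclosingCircle(L[:,:2].astype(np.float32)))
red=m&(col[:,0]>110)&(col[:,0]>2*col[:,1])&(col[:,0]>2*col[:,2])
R=A[red][:,:2]; c=R.mean(0); w,V=np.linalg.eigh(np.cov((R-c).T)); v=V[:,1]*np.sign(V[:,1]@(c-jc))
print("stripe pca",np.degrees(np.arctan2(v[1],v[0])),w**.5,"from ctr",np.degrees(np.arctan2(*(c-jc)[::-1])))
d=ctrl.silhouettes(s,"stand")
for x in d[:2]:
    print(x["conf"],np.round(x["bbox"])); P=pts(s,x["region"]); P=P[abs(P[:,2]-.008)<.003]
    print(cv2.minAreaRect((P[:,:2]*1000).astype(np.float32)))
# reader top
B=A[(abs(A[:,2]-.088)<.004)&(np.hypot(A[:,0]-.57,A[:,1]+.076)<.045)]
print("reader",len(B),cv2.minAreaRect((B[:,:2]*1000).astype(np.float32)))
E
```

```text
[ 1.34016457e-01  2.81571198e-01  2.19140146e-01 -8.67802049e-06
 -1.50834902e+00  1.20095057e+00]
lid 1470 0.09606261173672521 ((0.462952584028244, -0.02531101368367672), 0.024375971406698227)
stripe pca -118.0841917677202 [0.00178398 0.00671665] from ctr -119.43218646635633
0.8 [319. 145. 132. 276.]
((563.643798828125, -74.7196044921875), (100.23478698730469, 319.2530212402344), 63.68792724609375)
0.19 [199.  92.  73. 110.]
((666.3629760742188, 45.84584045410156), (57.982295989990234, 128.3260498046875), 42.884822845458984)
reader 2694 ((565.1480712890625, -75.4458999633789), (43.88113784790039, 62.17606735229492), 63.73739242553711)
```

Stand axis is 153.7° and the stripe is at about -118.5°, so the jar has to turn +92°. I go over the jar while winding the gripper back -1.4 rad.

```bash
python3 -m creep '[[-0.08,0.04,-0.05,0,0,-0.25,1],[-0.18,0.1,-0.1,0,0,-0.5,1],[-0.28,0.15,-0.15,0,0,-0.75,1],[-0.325,0.183,-0.2,0,0,-1,1],[-0.325,0.183,-0.2,0,0,-1,1],[-0.325,0.183,-0.2,0,0,-1,1],[-0.325,0.183,-0.2,0,0,-1,1],[-0.325,0.183,-0.2,0,0,-1,1],[-0.325,0.183,-0.2,0,0,-1,1],[-0.325,0.183,-0.2,0,0,-1,1]]' && python3 -m creep '[[0,0,-0.05,0,0,-0.25,1],[0,0,-0.1,0,0,-0.5,1],[0,0,-0.15,0,0,-0.75,1],[0,0,-0.2,0,0,-1,1],[0,0,-0.2,0,0,-1,1],[0,0,-0.2,0,0,-1,1],[0,0,-0.2,0,0,-1,1],[0,0,-0.2,0,0,-1,1],[0,0,-0.2,0,0,-1,1],[0,0,-0.2,0,0,-1,1]]'  && python3 -m creep '[[0,0,0,0,0,-0.25,1],[0,0,0,0,0,-0.5,1],[0,0,0,0,0,-0.8,1],[0,0,0,0,0,-0.8,1],[0,0,0,0,0,-0.8,1],[0,0,0,0,0,-0.8,1],[0,0,0,0,0,-0.8,1],[0,0,0,0,0,-0.8,1],[0,0,0,0,0,-0.8,1],[0,0,0,0,0,-0.8,1]]'
```

```text
t: 5.95
tcp_pos: [0.4633, -0.0255, 0.2263]
tool_rot: [0.933, -0.36, 0.0, 0.0]
contact_force: [-0.6, -0.3, -0.9]
gripper_width: 0.0854
grip_force: 0.0
t: 6.95
tcp_pos: [0.4631, -0.0253, 0.1666]
tool_rot: [0.815, -0.579, 0.0, -0.0]
contact_force: [-0.5, -0.2, -0.3]
gripper_width: 0.0854
grip_force: 0.0
t: 7.95
tcp_pos: [0.4629, -0.0253, 0.1663]
tool_rot: [-0.684, 0.73, 0.0, -0.0]
contact_force: [-0.4, 0.4, 0.6]
gripper_width: 0.0854
grip_force: 0.0
```

```bash
python3 -m creep '[[0,0,-0.06,0,0,0,1],[0,0,-0.12,0,0,0,1],[0,0,-0.18,0,0,0,1],[0,0,-0.24,0,0,0,1],[0,0,-0.29,0,0,0,1],[0,0,-0.29,0,0,0,1],[0,0,-0.29,0,0,0,0.6],[0,0,-0.29,0,0,0,0.4],[0,0,-0.29,0,0,0,0.3],[0,0,-0.29,0,0,0,0.2]]' 25 && python3 -m creep '[[0,0,0,0,0,0,0.1],[0,0,0,0,0,0,0],[0,0,0,0,0,0,-0.1],[0,0,0,0,0,0,-0.2],[0,0,0,0,0,0,-0.3],[0,0,0,0,0,0,-0.3],[0,0,0,0,0,0,-0.3],[0,0,0,0,0,0,-0.3],[0,0,0,0,0,0,-0.3],[0,0,0,0,0,0,-0.3]]' 25
```

```text
t: 8.95
tcp_pos: [0.4633, -0.0252, 0.0799]
tool_rot: [-0.684, 0.73, -0.0, 0.001]
contact_force: [0.4, 0.5, -0.1]
gripper_width: 0.0516
grip_force: 0.0
t: 9.95
tcp_pos: [0.4635, -0.0253, 0.0799]
tool_rot: [-0.684, 0.73, -0.0, 0.0]
contact_force: [-0.3, 0.5, 6.0]
gripper_width: 0.0474
grip_force: 25.5
```

Gripped. Now I relieve the down-push slightly and turn +1.6 rad.

```bash
python3 -m creep '[[0,0,0.003,0,0,0.05,-0.3],[0,0,0.003,0,0,0.15,-0.3],[0,0,0.003,0,0,0.3,-0.3],[0,0,0.003,0,0,0.45,-0.3],[0,0,0.003,0,0,0.6,-0.3],[0,0,0.003,0,0,0.7,-0.3],[0,0,0.003,0,0,0.8,-0.3],[0,0,0.003,0,0,0.9,-0.3],[0,0,0.003,0,0,0.97,-0.3],[0,0,0.003,0,0,1,-0.3]]' && python3 -m creep '[[0,0,0,0,0,0.1,-0.3],[0,0,0,0,0,0.2,-0.3],[0,0,0,0,0,0.3,-0.3],[0,0,0,0,0,0.45,-0.3],[0,0,0,0,0,0.6,-0.3],[0,0,0,0,0,0.7,-0.3],[0,0,0,0,0,0.8,-0.3],[0,0,0,0,0,0.9,-0.3],[0,0,0,0,0,0.97,-0.3],[0,0,0,0,0,1,-0.3]]' && python3 -m creep '[[0,0,0,0,0,0.1,-0.3],[0,0,0,0,0,0.2,-0.3],[0,0,0,0,0,0.3,-0.3],[0,0,0,0,0,0.45,-0.3],[0,0,0,0,0,0.6,-0.3],[0,0,0,0,0,0.7,-0.3],[0,0,0,0,0,0.8,-0.3],[0,0,0,0,0,0.9,-0.3],[0,0,0,0,0,1,-0.3],[0,0,0,0,0,1,-0.3]]' && python3 -m creep '[[0,0,0,0,0,0.1,-0.3],[0,0,0,0,0,0.2,-0.3],[0,0,0,0,0,0.2,-0.3],[0,0,0,0,0,0.2,-0.3],[0,0,0,0,0,0.2,-0.3],[0,0,0,0,0,0.2,-0.3],[0,0,0,0,0,0.2,-0.3],[0,0,0,0,0,0.2,-0.3],[0,0,0,0,0,0.2,-0.3],[0,0,0,0,0,0.2,-0.3]]'
python3 - <<'E'
from h import *
s=ctrl.snapshot("side"); u=proj(s,[.463,-.025,.06])[0].astype(int);print(u)
c=s["img"][max(u[1]-90,0):u[1]+60,u[0]-120:u[0]+80]; cv2.imwrite("pics/d.png",cv2.resize(c,None,fx=3,fy=3)[:,:,::-1])
E
```

```text
t: 10.95
tcp_pos: [0.462, -0.0252, 0.0799]
tool_rot: [0.843, -0.537, -0.001, 0.0]
contact_force: [-2.0, 0.5, 3.1]
gripper_width: 0.0472
grip_force: 26.3
t: 11.95
tcp_pos: [0.462, -0.0257, 0.0799]
tool_rot: [0.95, -0.312, -0.001, 0.001]
contact_force: [-3.3, 0.4, 3.4]
gripper_width: 0.0477
grip_force: 26.3
t: 12.95
tcp_pos: [0.4625, -0.0257, 0.0799]
tool_rot: [0.998, -0.068, -0.001, 0.0]
contact_force: [-1.7, -1.2, 1.4]
gripper_width: 0.0477
grip_force: 26.1
t: 13.95
tcp_pos: [0.463, -0.0253, 0.0801]
tool_rot: [1.0, -0.018, 0.0, -0.0]
contact_force: [-0.2, 0.6, -1.9]
gripper_width: 0.0475
grip_force: 26.0
[363 196]
```

View pics/d.png

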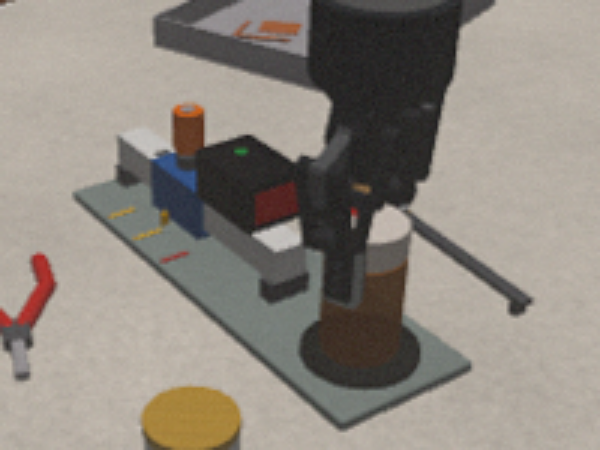

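The jar stands upright on the pad in the fingers, with the red stripe visible at crop px (353,213) on the reader side. Release, rise and check.

```bash
python3 -m creep '[[0,0,0,0,0,0,0.2],[0,0,0,0,0,0,0.4],[0,0,0,0,0,0,0.7],[0,0,0,0,0,0,1],[0,0,0,0,0,0,1],[0,0,0,0,0,0,1],[0,0,0.05,0,0,0,1],[0,0,0.1,0,0,0,1],[0,0,0.2,0,0,0,1],[0,0,0.3,0,0,0,1]]' && python3 -m creep '[[0.1,-0.05,0.1,0,0,-0.2,1],[0.2,-0.1,0.2,0,0,-0.4,1],[0.3,-0.18,0.35,0,0,-0.6,1],[0.32,-0.18,0.4,0,0,-0.85,1],[0.32,-0.18,0.4,0,0,-0.85,1],[0.32,-0.18,0.4,0,0,-0.85,1],[0.32,-0.18,0.4,0,0,-0.85,1],[0.32,-0.18,0.4,0,0,-0.85,1],[0.32,-0.18,0.4,0,0,-0.85,1],[0.32,-0.18,0.4,0,0,-0.85,1]]'
python3 look.py e.png
python3 - <<'E'
from h import *
s=ctrl.snapshot("wrist")
A=pts(s,np.ones((400,640),bool)); col=s["img"][s["range_z"]>0].astype(int)
m=(np.hypot(*(A[:,:2]-[.4636,-.0253]).T)<.04)&(A[:,2]>.09)
L=A[m];jc,r=cv2.minEnclosingCircle(L[:,:2].astype(np.float32));jc=np.array(jc)
red=m&(col[:,0]>110)&(col[:,0]>2*col[:,1])&(col[:,0]>2*col[:,2])
R=A[red][:,:2]; c=R.mean(0); w,V=np.linalg.eigh(np.cov((R-c).T)); v=V[:,1]*np.sign(V[:,1]@(c-jc))
print("jar",jc,r,"stripe pca",np.degrees(np.arctan2(v[1],v[0])),"ctr",np.degrees(np.arctan2(*(c-jc)[::-1])))
E
```

```text
t: 15.0
tcp_pos: [0.4625, -0.0254, 0.1709]
tool_rot: [1.0, -0.018, -0.001, 0.0]
contact_force: [0.8, 0.8, -0.4]
gripper_width: 0.0857
grip_force: 0.0
t: 16.0
tcp_pos: [0.5587, -0.0792, 0.29]
tool_rot: [0.974, -0.228, -0.0, 0.0]
contact_force: [0.1, 1.0, -0.4]
gripper_width: 0.0853
grip_force: 0.0
16.05
jar 0.95 [311. 262.  44.  68.] ztop 0.0974 ctr [ 0.4628 -0.0244] r 0.0242 mean [ 0.4631 -0.025 ]
knob 0.91 [308.  96.  19.  26.] ztop 0.095 ctr [ 0.6296 -0.1069] r 0.0103 mean [ 0.6297 -0.1069]
tin 0.65 [216. 251.  46.  40.] ztop 0.0246 ctr [0.5069 0.0933] r 0.0273 mean [0.5105 0.0871]
reader_window 0.76 [308. 136.  48. 129.] ztop 0.0936 ctr [ 0.6058 -0.0947] r 0.0374 mean [ 0.6296 -0.1073]
stripe n 124 [ 0.4742 -0.0306  0.0966] ang -27.0 stand x ang 153.8 dist 0.1857
jar [ 0.46229973 -0.02480887] 0.024621598422527313 stripe pca -26.45158557474523 ctr -25.449797368353618
```

View pics/e.png

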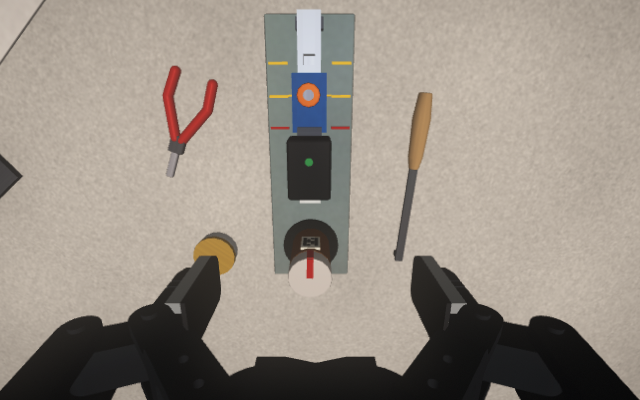

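The stripe runs straight up the picture from (310,278) to (310,250), in line with reader and knob, and the code label shows at (310,243). Step 1 is good, -26.5° against a target of -26.3°. On to the knob.

```bash
python3 -m creep '[[0.08,-0.03,-0.1,0,0,0,1],[0.16,-0.06,-0.2,0,0,0,1],[0.237,-0.093,-0.3,0,0,0,1],[0.237,-0.093,-0.4,0,0,0,1],[0.237,-0.093,-0.47,0,0,0,1],[0.237,-0.093,-0.47,0,0,0,1],[0.237,-0.093,-0.47,0,0,0,1],[0.237,-0.093,-0.47,0,0,0,1],[0.237,-0.093,-0.47,0,0,0,1],[0.237,-0.093,-0.47,0,0,0,1]]' && python3 - <<'E'
from h import *
o=ctrl.get_obs();print(o["tcp_pos"])
for cam in ["scene","side"]:
    s=ctrl.snapshot(cam)
    print(cam,"proj knob top",proj(s,[.6297,-.107,.094])[0].round(1), "below TCP",proj(s,[*o["tcp_pos"][:2],.094])[0].round(1))
    for d in ctrl.silhouettes(s,"knob")[:1]: print(d["conf"],np.round(d["bbox"],1))
E
```

```text
t: 17.3
tcp_pos: [0.6305, -0.1072, 0.1505]
tool_rot: [0.974, -0.228, 0.001, -0.0]
contact_force: [-0.5, -0.1, -0.1]
gripper_width: 0.0854
grip_force: 0.0
[ 0.63052389 -0.10715219  0.15049416]
scene proj knob top [204.3 190.5] below TCP [203.9 190.7]
0.57 [206.3 202.3  10.3  12.4]
side proj knob top [305.4 141.3] below TCP [305.1 141.2]
0.73 [305.8 149.9  12.1  15.1]
```

```bash
python3 -m creep '[[0,0,-0.05,0,0,0,1],[0,0,-0.1,0,0,0,0.8],[0,0,-0.15,0,0,0,0.6],[0,0,-0.205,0,0,0,0.4],[0,0,-0.205,0,0,0,0.2],[0,0,-0.205,0,0,0,0],[0,0,-0.205,0,0,0,-0.2],[0,0,-0.205,0,0,0,-0.4],[0,0,-0.205,0,0,0,-0.5],[0,0,-0.205,0,0,0,-0.6]]' 40 && python3 -m creep '[[0,0,0,0,0,0,-0.8],[0,0,0,0,0,0,-1],[0,0,0,0,0,0,-1],[0,0,0,0,0,0,-1],[0,0,0,0,0,0,-1],[0,0,0,0,0,0,-1],[0,0,0,0,0,0,-1],[0,0,0,0,0,0,-1],[0,0,0,0,0,0,-1],[0,0,0,0,0,0,-1]]' 40
```

```text
t: 18.5
tcp_pos: [0.6306, -0.1073, 0.0889]
tool_rot: [0.974, -0.228, 0.001, -0.0]
contact_force: [-1.1, 0.2, 4.1]
gripper_width: 0.0207
grip_force: 39.0
t: 19.5
tcp_pos: [0.6306, -0.1073, 0.0888]
tool_rot: [0.974, -0.228, 0.001, -0.0]
contact_force: [-1.0, 0.5, 5.4]
gripper_width: 0.021
grip_force: 39.0
```

```bash
python3 -m creep '[[0,0,0.01,0,0,0,-1],[0,0,0.02,0,0,0,-1],[0,0,0.03,0,0,0,-1],[0,0,0.04,0,0,0,-1],[0,0,0.045,0,0,0,-1],[0,0,0.045,0,0,0,-1],[0,0,0.045,0,0,0,-1],[0,0,0.045,0,0,0,-1],[0,0,0.045,0,0,0,-1],[0,0,0.045,0,0,0,-1]]'
python3 - <<'E'
from h import *
s=ctrl.snapshot("side"); u=proj(s,[.6,-.09,.08])[0].astype(int);print(u)
c=s["img"][u[1]-60:u[1]+70,u[0]-80:u[0]+100]; cv2.imwrite("pics/f.png",cv2.resize(c,None,fx=4,fy=4)[:,:,::-1])
E
```

```text
t: 20.5
tcp_pos: [0.6297, -0.107, 0.1009]
tool_rot: [0.974, -0.228, -0.001, -0.0]
contact_force: [0.0, 2.4, -8.2]
gripper_width: 0.0208
grip_force: 39.3
[313 154]
```

View pics/f.png

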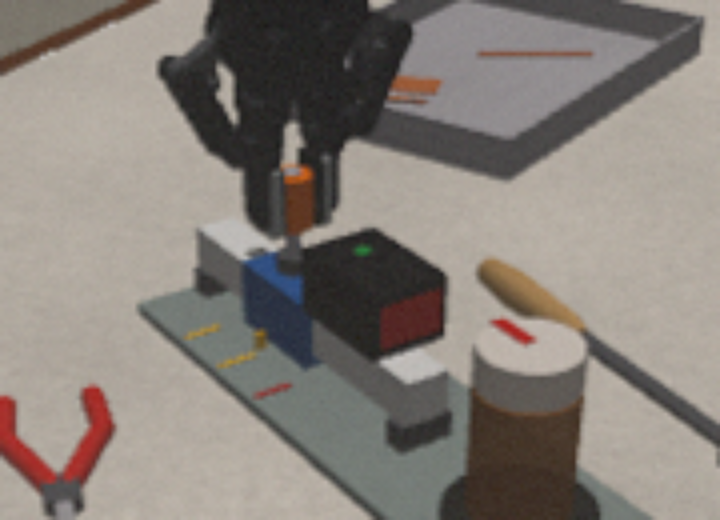

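The knob is held raised at crop px (298,200) with the neck visible below it, and the pin is up about 12 mm. Slide 36 mm towards the jar.

```bash
python3 -m creep '[[-0.012,0.006,0,0,0,0,-1],[-0.025,0.0125,0,0,0,0,-1],[-0.04,0.02,0,0,0,0,-1],[-0.055,0.0275,0,0,0,0,-1],[-0.07,0.035,0,0,0,0,-1],[-0.085,0.042,0,0,0,0,-1],[-0.1,0.05,0,0,0,0,-1],[-0.1075,0.053,0,0,0,0,-1],[-0.1075,0.053,0,0,0,0,-1],[-0.1075,0.053,0,0,0,0,-1]]'
python3 - <<'E'
from h import *
p=np.array(ctrl.get_obs()["tcp_pos"]);u=np.array([-.8965,.4431])
print("travel of tcp from first knob",(p[:2]-[.6297,-.107])@u)
for cam in ["side","scene"]:
    s=ctrl.snapshot(cam); A=pts(s,np.ones((400,640),bool))
    B=A[(abs(A[:,2]-.088)<.003)&(np.hypot(*(A[:,:2]-([.565,-.0754]+u*.036)).T)<.04)][:,:2]
    q=(B-[.6297,-.107])@u; print(cam,len(B),np.percentile(q,[1,50,99]).round(4))
E
```

```text
t: 21.55
tcp_pos: [0.5972, -0.0909, 0.1009]
tool_rot: [0.974, -0.228, -0.001, -0.0]
contact_force: [-0.0, 3.1, -7.3]
gripper_width: 0.0212
grip_force: 39.4
travel of tcp from first knob 0.03625316903463025
side 384 [0.0813 0.1131 0.1405]
scene 504 [0.0767 0.1071 0.1359]
```

```bash
python3 -m creep '[[0,0,-0.007,0,0,0,-1],[0,0,-0.014,0,0,0,-1],[0,0,-0.021,0,0,0,-1],[0,0,-0.028,0,0,0,-1],[0,0,-0.035,0,0,0,-1],[0,0,-0.041,0,0,0,-1],[0,0,-0.043,0,0,0,-1],[0,0,-0.043,0,0,0,-1],[0,0,-0.043,0,0,0,-1],[0,0,-0.043,0,0,0,-1]]'
```

```text
t: 22.65
tcp_pos: [0.5983, -0.0915, 0.0889]
tool_rot: [0.974, -0.228, 0.001, 0.0]
contact_force: [0.4, 2.2, -1.7]
gripper_width: 0.0209
grip_force: 40.1
```

```bash
python3 -m creep '[[0,0,-0.003,0,0,0,-1],[0,0,-0.003,0,0,0,-1],[0,0,-0.003,0,0,0,-1],[0,0,-0.003,0,0,0,-1],[0,0,-0.003,0,0,0,-1],[0,0,-0.003,0,0,0,-1],[0,0,-0.003,0,0,0,-1],[0,0,-0.003,0,0,0,-1],[0,0,-0.003,0,0,0,-1],[0,0,-0.003,0,0,0,-1]]'
python3 - <<'E'
from h import *
s=ctrl.snapshot("side"); u=proj(s,[.57,-.075,.08])[0].astype(int)
c=s["img"][u[1]-60:u[1]+70,u[0]-80:u[0]+100]; cv2.imwrite("pics/g.png",cv2.resize(c,None,fx=4,fy=4)[:,:,::-1])
for cam in ["side","scene"]:
    s=ctrl.snapshot(cam)
    for d in ctrl.silhouettes(s,"knob")[:1]:
        P=pts(s,d["region"]); print(cam,d["conf"],np.round(d["bbox"]),np.percentile(P[:,2],[5,50,95]).round(4))
    print("proj of knob bottom/top if home",proj(s,[[.5975,-.091,.064],[.5975,-.091,.094]]).round(1))
E
```

```text
t: 23.65
tcp_pos: [0.5987, -0.0917, 0.0888]
tool_rot: [0.974, -0.228, 0.001, 0.0]
contact_force: [-0.5, 1.3, 5.8]
gripper_width: 0.021
grip_force: 40.7
side 0.52 [317. 157.   8.  16.] [0.0687 0.0837 0.0931]
proj of knob bottom/top if home [[315.2 161.4]
 [315.2 147.7]]
proj of knob bottom/top if home [[225.8 195.1]
 [223.6 184.4]]
```

View pics/g.png

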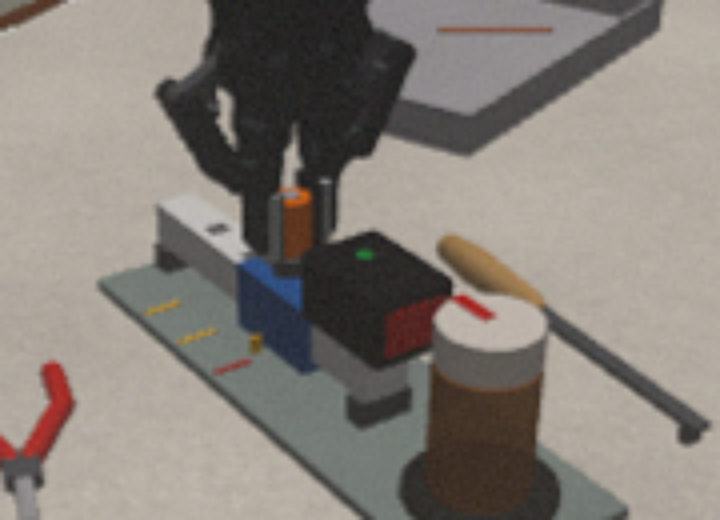

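The knob sits low on the section at crop px (297,225) with its neck hidden. The pointer at (257,343) has the same offset to the red tick as it had to the middle tick before. The force reversed at the home height, so the pin is bottomed, and the jar is untouched.

```bash
python3 -c "
from plant import ctrl
print(ctrl.finish_job())"
```

```text
the job is handed in; nothing more can be done
None
```

I've handed the job in; `ctrl.finish_job()` gave no verdict. By my last checks, the label faces the reader to within about 1°, the section is one hole nearer the jar with the pin home, and the gripper still holds the knob at about 40 N.

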